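# Vent the vacuum manifold

### The job

Vent the vacuum manifold on the bench: first shut its isolating valve by pushing the flat lever on the pipe round, away from the robot, until it stands square across the pipe, then push the long arm of the selector round until it points straight at the silencer, the thick ribbed bullet-shaped fitting. Do it by gently pushing sideways with a fingertip, without gripping the handles, and leave the loose things about it where they are.

Things in the scene. Friction and masses are not known exactly. Their poses are not given: they have to be found in the camera images.
- manifold: Fixed aluminium manifold, origin on the selector's vertical axis at bench height. An 8 mm thick disc, 226 mm across, carries selector and ports; its own -y runs along the steel pipe (top at z 27 mm, end at own y -0.205) to the brass isolating valve, whose vertical lever axis is at own (0, -0.170). All but handles, fittings and the hubs under the handles (radius up to 16 mm) is below z 33 mm.
- selector (a joint): Selector angle, rad, positive anticlockwise from above, range -3.5 to 3.5. At 0 the arm points along the manifold's own -x (to the robot). Its only arm: dark steel bar 12 mm wide up to 58 mm from the axis, then a 7 mm wide nose to 70 mm; upright sides, z 48 to 64 mm; hub radius 16 mm. Held by friction only (0.1 N m): stays where left.
- selector_aim (a point): Point on the line of the selector's long arm, 95 mm from its axis (25 mm beyond the nose) at z 56 mm; when the arm points straight at a fitting this point lies over that fitting's axis.
- lever (a joint): Valve lever, rad, positive clockwise from above. 0: along the pipe, pointing to the manifold's own +y (open); 1.571: square across it, pointing to own +x, at a fixed stop (shut). Flat steel bar 12 mm wide with a 16 mm round end, 74 mm from the axis; upright sides, z 48 to 64 mm; hub radius 11 mm. Held by friction only (0.1 N m).
- lever_end (a point): Point on the lever's centre line, 70 mm from its axis, z 56 mm.
- silencer: Silencer: thick ribbed bullet shape, 27 mm across, top 58 mm above the bench. Fixed upright port fitting, origin on its axis at its foot, 8 mm above the bench. It stands on one of the three port places, 95 mm from the selector axis and 120 degrees apart; which fitting stands where changes.
- plug: Blanking plug: low flat cap with a small square on top, 25 mm across, top 30 mm above the bench. Fixed upright port fitting, origin on its axis at its foot, 8 mm above the bench. It stands on one of the three port places, 95 mm from the selector axis and 120 degrees apart; which fitting stands where changes.
- spigot: Hose spigot: slim barbed stem 15 mm across on a 24 mm foot, top 56 mm above the bench. Fixed upright port fitting, origin on its axis at its foot, 8 mm above the bench. It stands on one of the three port places, 95 mm from the selector axis and 120 degrees apart; which fitting stands where changes.
- mould: Closed orange rubber mould, 46x56x23 mm, loose, lying in front of the pipe; bystander. Origin at the centre of its underside.
- tape: Roll of masking tape, 72 mm across, 18 mm high, loose, behind the pipe; bystander. Origin at the centre of its underside.
- glue: Small glue bottle, 29 mm thick, 79 mm high, loose, left of the disc; bystander. Origin at the centre of its underside.
- pliers: Flat pliers, 135 mm long, 13 mm high, loose, front right; bystander. Origin at the centre of its underside.
- talc: White bottle, 57x69 mm, 159 mm high, loose, back left; bystander. Origin at the centre of its underside.
- loupe: Black eye loupe, 34 mm across, 30 mm high, loose, front left; bystander. Origin at the centre of its underside.
- tin: Flat round tin, 68 mm across, 13 mm high, loose, on the right; bystander. Origin at the centre of its underside.
- bowl: Small steel bowl, 67 mm across, 27 mm high, loose, on the right; bystander. Origin at the centre of its underside.

How it is judged (in metres and radians):
On the way, in this order (a step that is already met when the one before it is completed fails the run):
1. the isolating valve's lever is pushed square across the pipe (value of joint lever above 1.42 rad), for 0.2 s.
2. the selector's arm points at the silencer (horizontal distance between selector_aim and silencer below 0.012 m), for 0.2 s.
At the end, for the whole second after the job is handed in: The isolating lever is within about 8 degrees of square across the pipe (over 1.42 rad), and the selector's arm, at rest, points at the silencer within about 7 degrees (its aim point within 12 mm of the silencer's axis, seen from above) (value of joint lever above 1.42 rad and horizontal distance between selector_aim and silencer below 0.012 m and velocity of joint selector between -0.05 and 0.05 rad/s); the robot touches nothing.
It fails at once if a handle is gripped or shoved hard: the fingers bear on the lever or the selector with more than 30 N (contact force between the fingers and lever above 30 N or contact force between the fingers and selector above 30 N).
It fails at once if a loose bystander is shifted, lifted or carried by more than 15 mm (distance of any of mould, tape, glue, pliers, talc, loupe, tin, bowl from where it was at the start of the episode above 0.015 m).
It also fails if it takes over 61 s, if anything falls off the work surface, if the arm or the gripper's body presses on something with over 40 N, if the wrist force passes 120 N, or if a joint passes its speed limit or range.

### The arm

A 6-joint arm with a two-finger parallel gripper is mounted at the origin on a cart in front of the work surface, level with it; the furniture and walls round the work are solid. World frame = base frame: x ahead of the robot, y to its left, z up, the work surface at z = 0. Lengths are in m, angles in degrees, forces in N, time in s.
With the tool pointing down it reaches from about 0.4 to 0.825 m from the base axis. Payload 7 kg.
Tool frame: the origin (TCP) lies on the centre line of the jaws, within the pads' length; the fingertips stand 22 mm ahead of it and the grasp point (between the pads) lies 3 mm ahead of it; z points along the fingers, y is the line along which they close (so a half turn about z gives the same grasp; the last joint's range is limited). The gripper opens to 88 mm and grips with 3 to 60 N. Pads are 19 mm wide; open, the fingers measure 130 mm over their backs; the gripper's body (78 mm by 193 mm) begins 47 mm behind the grasp point.
Start: joints at [88.986, 20.546, 0.682, 0, -70.136, -16.507], TCP at [0.203, 0.644, 0.249] pointing down, gripper open.
Joint ranges: [-176.03, 176.03], [-82.01, 121.73], [-58.28, 71.71], [-173.87, 95.51], [-174.79, -0.11], [-173.66, 173.66]. Speed limits (degrees/s): [136.94, 136.94, 172.46, 180, 180, 180].

### API

Orientations are given as [roll, pitch, yaw] about the fixed x, y, z axes, in that order (R = Rz(yaw) Ry(pitch) Rx(roll)).
In Python, from plant import get_state, cams, r gives the robot as it stands.
- The arm moves only by the tool apply_moves, never from a script. Its argument "targets" is a list of rows, each an object with "dp": the shift along the world's x, y, z in m, a list of three; "yaw": the turn about the world's z in degrees. In form: [{"dp": [x, y, z], "yaw": yaw}, ...]. A call has 1 to 20 rows; each row is the pose to reach, as a shift and turn from the pose commanded when the call began; what a row does not reach only later rows make up. A row lasts 1/12 s, in which the tool goes at most 41.7 mm and 7.16 degrees, less where a joint would pass 70% of its speed; a pose out of reach is approached as far as the arm can. A call with a gripper value outside its range is refused whole. "grip" is the gripper command: -1 is fully open, 1 is shut, values between are in proportion, set as the call begins (left out, the last holds). The fingers move at their own pace and stop on an object; "squeeze" is the grip in N (left out, the last holds). Time passes only in rows, so rows that repeat a pose let the fingers close. It gives the time, the measured TCP pose, the force, the opening and the grip force at its end, in the units of the state.
- get_state(): the state, without advancing time (a new reading comes with each control period).
- cams.capture(name): name is "scene" or "top"; returns a dict with "image" (420x560x3 uint8, red, green, blue), "range_z" (420x560 float32, m along the optical axis (not along the pixel's ray), 0 where there is no reading), "fx", "fy", "cx", "cy" (pixels), "R" (3x3) and "t" (3): a world point X has camera coordinates R X + t. Camera axes: x right, y down, z forward; pixel columns grow to the right and rows downward; lengths in m; the calibration is good to about 2 mm. A picture is of the moment at which its call begins.
- r.close_job(): hands the job in; it is judged then, once.
The state is a dict: "time_s": time; "joints": joint angles; "qd": joint speeds; "joint_torque": joint torques, N m; "tcp_pos": TCP position; "eef_rot": TCP orientation; "contact_force": force on the tool from outside, world axes, zero at the start; "moment": the same for the moment, N m; "gripper_width": finger opening in m; "gripper_force": force on a finger pad.
Only numpy, scipy, OpenCV 4.12 (cv2) and the standard library are available. Lean on these libraries where they do the work, as an engineer would, in place of code of your own. Each camera call takes 0.05 s, during which the arm holds its last target. There are 200 camera calls.

## Working session

There is one attempt and no reset: what is moved stays moved. The work goes in short steps, Python scripts to look and compute and a tool call to move; the robot and the scene stay as the last step left them, time stands still between calls to the robot, and variables do not carry over. Pictures are saved under pics/ and viewed, at most 10 in all, crops included, and the job is handed in when it is done.

Besides the shell and the picture viewer there is one more tool, called after "Request:" as a command line: name --argument value ..., lists and objects as JSON in quotes. apply_moves: Moves the arm, as the interface text tells. Its arguments: {"type":"object","properties":{"targets":{"type":"array","items":{"type":"object","properties":{"dp":{"type":"array","items":{"type":"number"}},"yaw":{"type":"number"}}}},"grip":{"type":"number"},"squeeze":{"type":"number"}},"required":["targets"]}

```bash
mkdir -p pics
cat > h.py <<'E'
import numpy as np,cv2
from plant import get_state,cams,r
def cap(n,f=None):
    c=cams.capture(n)
    if f: cv2.imwrite('pics/'+f,c['image'][:,:,::-1])
    return c
def ray(c,u,v,z):
    d=c['R'].T@np.array([(u-c['cx'])/c['fx'],(v-c['cy'])/c['fy'],1]);o=-c['R'].T@c['t']
    return o+d*(z-o[2])/d[2]
def pts(c):
    Z=c['range_z'];v,u=np.indices(Z.shape)
    P=np.stack([(u-c['cx'])/c['fx']*Z,(v-c['cy'])/c['fy']*Z,Z],-1)
    return (P-c['t'])@c['R']
E
python3 - <<'E'
from h import *
np.set_printoptions(precision=4,suppress=True)
print(get_state())
for n in('top','scene'):
    c=cap(n,n+'1.png');np.savez(n+'1.npz',**c);print(n,c['fx'],c['cx'],c['cy'],c['R'],-c['R'].T@c['t'])
E
```

```text
{'time_s': 0.0, 'joints': array([ 88.9852,  20.5924,   0.6348,  -0.0203, -70.1359, -16.5057]), 'qd': array([ 0.0862,  0.0379,  0.0025, -0.0966, -0.0006, -0.0254]), 'joint_torque': array([  0.    , -58.2707,  29.3048,   6.9969,   0.0069,  -0.0002]), 'tcp_pos': array([0.2031, 0.6433, 0.2476]), 'eef_rot': array([179.9049,  -0.0083, -17.5274]), 'contact_force': array([0.3368, 0.4593, 1.0635]), 'moment': array([ 0.0611, -0.0183,  0.0048]), 'gripper_force': 0.0, 'gripper_width': 0.08761174827038196}
top 459.7540656497132 274.91319537849853 206.86586090790186 [[-0.0106 -0.9997 -0.0204]
 [-0.9919  0.0131 -0.1262]
 [ 0.1265  0.0189 -0.9918]] [0.3199 0.217  1.3872]
scene 415.49789072215196 277.177748449252 211.68466956649945 [[-0.8625 -0.506  -0.0055]
 [-0.3595  0.6205 -0.6969]
 [ 0.356  -0.5991 -0.7171]] [0.0608 0.9181 0.8896]
```

View pics/top1.png

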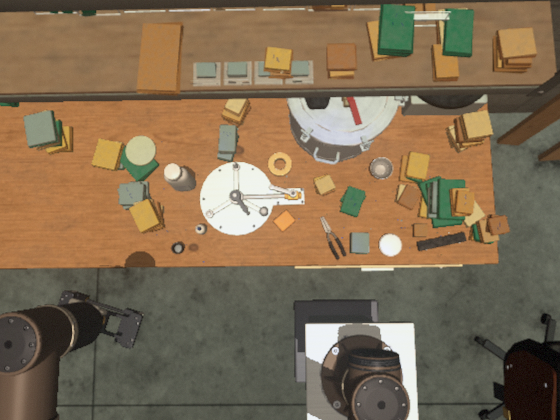

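View pics/scene1.png

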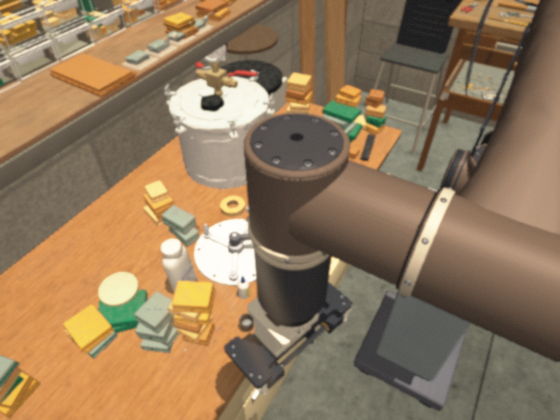

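The top view shows the disc at about (237,198), with the pipe running right to (300,197), the mould at (285,221) and the tape at (280,162). The arm blocks the scene view. I'll zoom the top view.

Run:
```python
from h import *
np.set_printoptions(precision=4,suppress=True)
c=dict(np.load('top1.npz'))
im=c['image'][:,:,::-1][140:260,160:320]
cv2.imwrite('pics/z1.png',cv2.resize(im,None,fx=5,fy=5,interpolation=cv2.INTER_CUBIC))
P=pts(c)
# white disc
hsv=cv2.cvtColor(c['image'],cv2.COLOR_RGB2HSV)
m=((hsv[...,1]<50)&(hsv[...,2]>170)).astype(np.uint8);m[:,:195]=0;m[:,276:]=0;m[:150]=0;m[245:]=0
cs,_=cv2.findContours(m,cv2.RETR_EXTERNAL,cv2.CHAIN_APPROX_NONE);k=max(cs,key=cv2.contourArea)
h=np.array([ray(c,u,v,.008)[:2] for u,v in cv2.convexHull(k)[:,0]])
print(cv2.minEnclosingCircle(h.astype(np.float32)),len(h))
A=np.c_[2*h,np.ones(len(h))];s=np.linalg.lstsq(A,(h**2).sum(1),rcond=None)[0];print(s[:2],np.sqrt(s[2]+s[:2]@s[:2]))
Q=P[140:250,190:320]
hm=(Q[...,2]>.04)&(Q[...,2]<.18)
v,u=np.nonzero(hm)
for a,b in zip(v[::1],u[::1]):
    pass
n,l,st,ce=cv2.connectedComponentsWithStats(hm.astype(np.uint8))
for i in range(1,n):
    if st[i,4]>4: q=Q[l==i];print(st[i],ce[i]+[190,140],q.mean(0),q.min(0),q.max(0))
```

```text
((0.5259959697723389, 0.35473957657814026), 0.11746294796466827) 30
[0.5256 0.3584] 0.11289517900513678
[ 28   0  19  15 247] [226.5547 146.3684] [0.6698 0.3828 0.068 ] [0.6538 0.3577 0.0401] [0.696  0.4103 0.079 ]
[107   0  23  22 239] [311.6276 147.841 ] [0.6512 0.1353 0.1074] [0.6072 0.1097 0.0408] [0.693  0.1742 0.1776]
[42 22  5  5 20] [234.05 164.1 ] [0.6202 0.3626 0.0501] [0.6149 0.3571 0.0415] [0.6274 0.3696 0.0619]
[ 0 34  4 13 31] [190.871  180.0968] [0.572  0.4891 0.0588] [0.5577 0.4865 0.0403] [0.5891 0.4952 0.0795]
[123  36   7  19  96] [316.625  183.8125] [0.5537 0.1203 0.07  ] [0.5244 0.1122 0.0406] [0.579  0.1307 0.0867]
[ 79  44  27  13 146] [282.5753 190.0479] [0.5378 0.2194 0.0635] [0.5192 0.1832 0.0518] [0.5566 0.259  0.07  ]
[ 39  50  20  25 165] [237.4667 199.6182] [0.5114 0.3511 0.064 ] [0.4688 0.3207 0.0402] [0.5407 0.3762 0.0716]
[69 66  9 10 63] [263.     210.5714] [0.4797 0.2774 0.0522] [0.4678 0.2658 0.0406] [0.4942 0.2893 0.0593]
[ 5 84 10 10 74] [199.2838 228.2162] [0.4301 0.4637 0.0539] [0.4169 0.4512 0.0413] [0.4435 0.4775 0.0784]
```

View pics/z1.png

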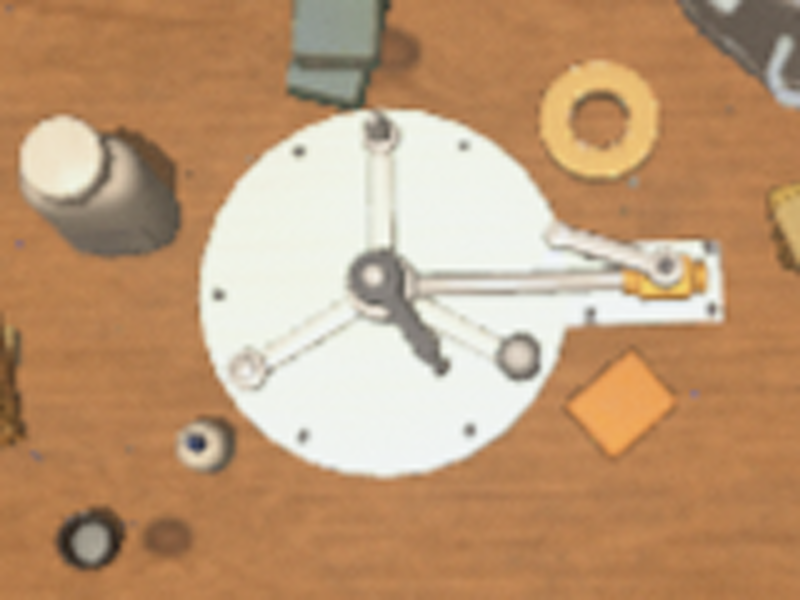

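The silencer is the thick round fitting at zoom (518,357), the spigot is at (378,130) and the plug at (248,370). The selector arm points to (443,368). The lever runs from its hub at (665,265) to a tip at (553,233). Next I'll work out the geometry and the tall obstacles.

Run:
```python
from h import *
np.set_printoptions(precision=4,suppress=True)
c=dict(np.load('top1.npz'));P=pts(c)
g=lambda a,b,z:ray(c,a/5+160-.4,b/5+140-.4,z)[:2]
S=g(376,276,.066);L=g(666,265,.064);tip=g(556,233,.064);nose=g(442,369,.064)
sil=g(518,355,.056);spig=g(378,130,.056);plug=g(248,368,.03)
print('sel',S,'lev',L,'levtip',tip,np.linalg.norm(tip-L),'nose',nose,np.linalg.norm(nose-S))
a=lambda v:np.degrees(np.arctan2(v[1],v[0]))
for n,p in dict(sil=sil,spig=spig,plug=plug).items():print(n,p)
for C in (S,np.array([.5256,.3584])):
  print([ (round(np.linalg.norm(p-C),4),round(a(p-C),1)) for p in(sil,spig,plug,nose,L)])
print('centroid ports',(sil+spig+plug)/3,'lever ang',a(tip-L))
# depth clusters for tops
for lo,hi,nm,ce in((.05,.075,'lev',L),(.05,.075,'sel',S),(.045,.065,'sil',sil)):
  m=(P[...,2]>lo)&(P[...,2]<hi)&(np.linalg.norm(P[...,:2]-ce,axis=-1)<(.02 if nm=='sil' else .085));q=P[m]
  print(nm,len(q),q.mean(0),q.max(0),q.min(0))
m=(P[...,2]>.095)&(P[...,2]<.4)&(np.linalg.norm(P[...,:2]-[.53,.28],axis=-1)<.26)&(P[...,0]>.35)
q=P[m];q=q[np.linalg.norm(q[:,:2]-[.2,.64],axis=1)>.2]
import collections
d=collections.defaultdict(float)
for p in q:
  k=(round(p[0],2)//.02*.02,p[1]//.02*.02);k=(round(k[0],2),round(k[1],2));d[k]=max(d[k],round(float(p[2]),3))
print(sorted(d.items()))
```

```text
sel [0.5253 0.3586] lev [0.5298 0.1897] levtip [0.5496 0.2536] 0.06688024456621097 nose [0.4706 0.3205] 0.06676529490173277
sil [0.4791 0.2767]
spig [0.6143 0.3586]
plug [0.4765 0.4389]
[(np.float64(0.0941), np.float64(-119.4)), (np.float64(0.0889), np.float64(-0.0)), (np.float64(0.0939), np.float64(121.3)), (np.float64(0.0668), np.float64(-145.1)), (np.float64(0.169), np.float64(-88.5))]
[(np.float64(0.094), np.float64(-119.6)), (np.float64(0.0887), np.float64(0.1)), (np.float64(0.0943), np.float64(121.4)), (np.float64(0.0668), np.float64(-145.4)), (np.float64(0.1688), np.float64(-88.6))]
centroid ports [0.5233 0.358 ] lever ang 72.78596182413851
lev 188 [0.5415 0.1974 0.0639] [0.5761 0.259  0.075 ] [0.5192 0.1084 0.0507]
sel 170 [0.5104 0.3487 0.0637] [0.5407 0.3762 0.0716] [0.4688 0.2832 0.0515]
sil 59 [0.4799 0.2775 0.0529] [0.491  0.2893 0.0593] [0.4699 0.2658 0.045 ]
[((np.float64(0.54), np.float64(0.5)), 0.108), ((np.float64(0.54), np.float64(0.52)), 0.112), ((np.float64(0.56), np.float64(0.48)), 0.145), ((np.float64(0.56), np.float64(0.5)), 0.165), ((np.float64(0.56), np.floa
[... 2109 characters left out ...]
(np.float64(0.72), np.float64(0.12)), 0.291), ((np.float64(0.72), np.float64(0.14)), 0.288), ((np.float64(0.72), np.float64(0.16)), 0.282), ((np.float64(0.72), np.float64(0.18)), 0.245), ((np.float64(0.72), np.float64(0.2)), 0.238), ((np.float64(0.74), np.float64(0.16)), 0.248), ((np.float64(0.74), np.float64(0.18)), 0.241), ((np.float64(0.74), np.float64(0.2)), 0.239), ((np.float64(0.74), np.float64(0.34)), 0.112), ((np.float64(0.76), np.float64(0.32)), 0.106), ((np.float64(0.76), np.float64(0.34)), 0.111), ((np.float64(0.76), np.float64(0.36)), 0.11), ((np.float64(0.78), np.float64(0.32)), 0.108), ((np.float64(0.78), np.float64(0.34)), 0.112), ((np.float64(0.78), np.float64(0.36)), 0.109)]
```

Request:
apply_moves --targets '[{"dp": [0.015, -0.02, 0], "yaw": 0}, {"dp": [0.035, -0.045, 0], "yaw": 0}, {"dp": [0.06, -0.077, 0], "yaw": 0}, {"dp": [0.085, -0.109, 0], "yaw": 0}, {"dp": [0.11, -0.141, 0], "yaw": 0}, {"dp": [0.135, -0.173, 0], "yaw": 0}, {"dp": [0.16, -0.205, 0], "yaw": 0}, {"dp": [0.185, -0.237, 0], "yaw": 0}, {"dp": [0.21, -0.269, 0], "yaw": 0}, {"dp": [0.235, -0.301, 0], "yaw": 0}, {"dp": [0.26, -0.333, 0], "yaw": 0}, {"dp": [0.28, -0.359, 0], "yaw": 0}, {"dp": [0.295, -0.378, 0], "yaw": 0}, {"dp": [0.307, -0.394, 0], "yaw": 0}, {"dp": [0.312, -0.4, 0], "yaw": 0}, {"dp": [0.312, -0.4, -0.02], "yaw": 0}, {"dp": [0.312, -0.4, -0.04], "yaw": 0}, {"dp": [0.312, -0.4, -0.06], "yaw": 0}, {"dp": [0.312, -0.4, -0.07], "yaw": 0}, {"dp": [0.312, -0.4, -0.07], "yaw": 0}]' --grip 1 --squeeze 20

```text
time_s: 1.77
tcp_pos: [0.5139, 0.243, 0.176]
eef_rot: [179.8, 0.2, -17.5]
contact_force: [-0.7, -0.4, -0.4]
gripper_width: 0.0005
gripper_force: 0.0
```

Run:
```python
from h import *
np.set_printoptions(precision=4,suppress=True)
s=get_state();print(s['time_s'],s['tcp_pos'],s['eef_rot'],s['contact_force'],s['gripper_width'],s['joints'])
c=cap('scene','s2.png')
```

```text
1.7667 [0.5139 0.243  0.176 ] [179.7838   0.1529 -17.5255] [-0.679  -0.354  -0.4009] 0.0005248968564468403 [ 45.0095  14.0972 -18.5508  -0.0426 -57.6143  27.4882]
```

View pics/s2.png

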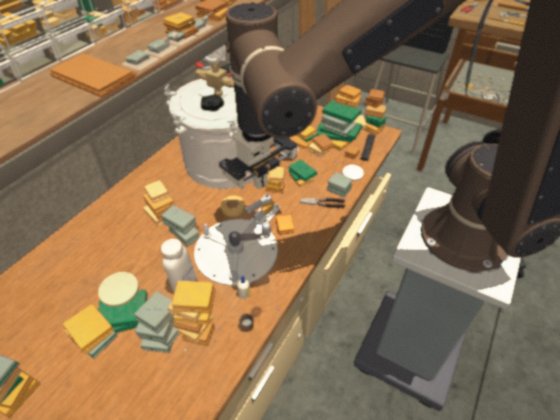

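The hover is clear: the gripper is above the valve and the pot is behind it. I'll work out the push waypoints relative to this pose.

Run:
```python
from h import *
L=np.array([.530,.189]);T=np.array([.5139,.2430])
for th in range(73,-1,-6):
    # tool y azimuth 72.5 -> 36.5 ; lag
    az=36.5+(th-1)*.5; D=np.radians(th-az)
    d=.006+.0095*np.cos(D)+.021*abs(np.sin(D)); t=np.radians(th)
    p=L+.045*np.array([np.cos(t),np.sin(t)])+d*np.array([-np.sin(t),np.cos(t)])
    print(th,round(d,4),np.round(p,4),np.round(p-T,4),'yaw',round(az-72.5,1))
```

```text
73 0.0157 [0.5282 0.2366] [ 0.0143 -0.0064] yaw 0.0
67 0.0164 [0.5325 0.2368] [ 0.0186 -0.0062] yaw -3.0
61 0.0175 [0.5365 0.2368] [ 0.0226 -0.0062] yaw -6.0
55 0.0185 [0.5407 0.2365] [ 0.0268 -0.0065] yaw -9.0
49 0.0195 [0.5448 0.2358] [ 0.0309 -0.0072] yaw -12.0
43 0.0205 [0.549  0.2347] [ 0.0351 -0.0083] yaw -15.0
37 0.0214 [0.5531 0.2332] [ 0.0392 -0.0098] yaw -18.0
31 0.0223 [0.5571 0.2313] [ 0.0432 -0.0117] yaw -21.0
25 0.0231 [0.561  0.2289] [ 0.0471 -0.0141] yaw -24.0
19 0.0239 [0.5648 0.2262] [ 0.0509 -0.0168] yaw -27.0
13 0.0246 [0.5683 0.2231] [ 0.0544 -0.0199] yaw -30.0
7 0.0253 [0.5716 0.2196] [ 0.0577 -0.0234] yaw -33.0
1 0.0259 [0.5745 0.2157] [ 0.0606 -0.0273] yaw -36.0
```

Request:
apply_moves --targets '[{"dp": [0, 0, -0.015], "yaw": 0}, {"dp": [0, 0, -0.03], "yaw": 0}, {"dp": [0, 0, -0.045], "yaw": 0}, {"dp": [0, 0, -0.06], "yaw": 0}, {"dp": [0, 0, -0.075], "yaw": 0}, {"dp": [0, 0, -0.085], "yaw": 0}, {"dp": [0, 0, -0.095], "yaw": 0}, {"dp": [0, 0, -0.102], "yaw": 0}, {"dp": [0, 0, -0.106], "yaw": 0}, {"dp": [0, 0, -0.106], "yaw": 0}, {"dp": [0, 0, -0.106], "yaw": 0}]'

```text
time_s: 2.73
tcp_pos: [0.5155, 0.2438, 0.0729]
eef_rot: [-180.0, -0.0, -17.5]
contact_force: [0.3, 0.1, -0.5]
gripper_width: 0.0005
gripper_force: 0.0
```

Request:
apply_moves --targets '[{"dp": [0.005, -0.003, -0.004], "yaw": 0}, {"dp": [0.009, -0.006, -0.004], "yaw": 0}, {"dp": [0.013, -0.007, -0.004], "yaw": 0}, {"dp": [0.015, -0.007, -0.004], "yaw": -1.5}, {"dp": [0.017, -0.007, -0.004], "yaw": -3}, {"dp": [0.019, -0.007, -0.004], "yaw": -4.5}, {"dp": [0.021, -0.007, -0.004], "yaw": -6}, {"dp": [0.023, -0.007, -0.004], "yaw": -7.5}, {"dp": [0.025, -0.007, -0.004], "yaw": -9}, {"dp": [0.027, -0.008, -0.004], "yaw": -10.5}, {"dp": [0.029, -0.008, -0.004], "yaw": -12}, {"dp": [0.031, -0.0085, -0.004], "yaw": -13.5}, {"dp": [0.0335, -0.009, -0.004], "yaw": -15}, {"dp": [0.0355, -0.0095, -0.004], "yaw": -16.5}, {"dp": [0.0375, -0.0105, -0.004], "yaw": -18}, {"dp": [0.0395, -0.0115, -0.004], "yaw": -19.5}, {"dp": [0.0415, -0.0125, -0.004], "yaw": -21}, {"dp": [0.0415, -0.0125, -0.004], "yaw": -21}]'

```text
time_s: 4.23
tcp_pos: [0.5573, 0.2312, 0.0687]
eef_rot: [-180.0, -0.0, -38.7]
contact_force: [-2.7, 0.0, 0.4]
gripper_width: 0.0
gripper_force: 0.9
```

Run:
```python
from h import *
np.set_printoptions(precision=4,suppress=True)
c=cap('top');np.savez('t3.npz',**c);d=cap('scene')
a=cv2.resize(c['image'][140:250,210:320],None,fx=5,fy=5,interpolation=3)[:,:,::-1]
b=cv2.resize(d['image'][140:250,190:300],None,fx=5,fy=5,interpolation=3)[:,:,::-1]
cv2.imwrite('pics/z3.png',cv2.resize(np.hstack([a,b]),(800,400)))
```

```text
(no output)
```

View pics/z3.png

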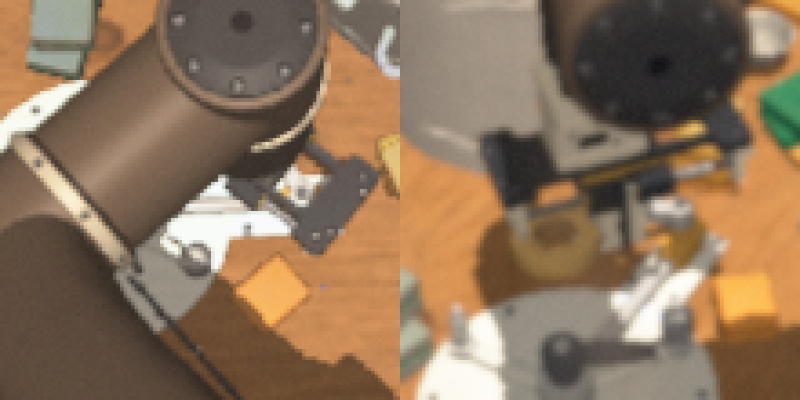

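The contact force of about 3 N shows the fingers are pushing the lever. The gripper at right-panel (620,170) is clear of the pot. Continuing.

Request:
apply_moves --targets '[{"dp": [0.002, -0.001, 0], "yaw": -1.5}, {"dp": [0.0037, -0.0023, 0], "yaw": -3}, {"dp": [0.0056, -0.0036, 0], "yaw": -4.5}, {"dp": [0.0075, -0.005, 0], "yaw": -6}, {"dp": [0.0093, -0.0065, 0], "yaw": -7.5}, {"dp": [0.011, -0.008, 0], "yaw": -9}, {"dp": [0.0127, -0.01, 0], "yaw": -10.5}, {"dp": [0.0143, -0.0116, 0], "yaw": -12}, {"dp": [0.0143, -0.0116, 0], "yaw": -12}]'

```text
time_s: 5.08
tcp_pos: [0.5715, 0.2193, 0.0686]
eef_rot: [-180.0, -0.0, -50.7]
contact_force: [-1.9, 0.5, -0.1]
gripper_width: 0.0003
gripper_force: 0.8
```

Run:
```python
from h import *
c=cap('top');d=cap('scene')
a=cv2.resize(c['image'][160:220,260:320],None,fx=6,fy=6,interpolation=3)[:,:,::-1]
b=cv2.resize(d['image'][160:220,230:290],None,fx=6,fy=6,interpolation=3)[:,:,::-1]
cv2.imwrite('pics/z4.png',np.hstack([a,b]))
```

```text
(no output)
```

View pics/z4.png

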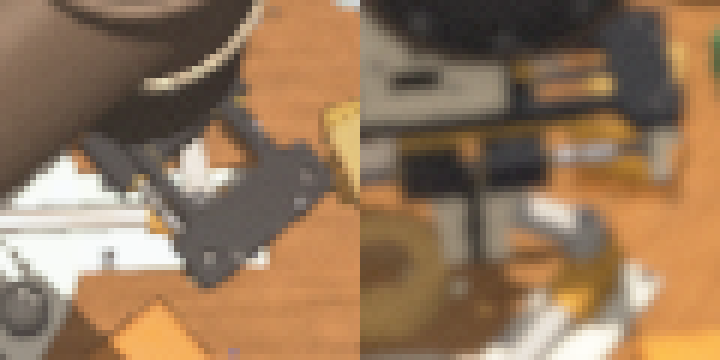

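The left panel shows the lever through the gripper from its hub at (198,198) to about (190,140), which is nearly square. I'll continue in small steps and watch the force.

Request:
apply_moves --targets '[{"dp": [0.0005, -0.001, 0], "yaw": 0}, {"dp": [0.001, -0.002, 0], "yaw": 0}, {"dp": [0.001, -0.003, 0], "yaw": 0}, {"dp": [0.001, -0.003, 0], "yaw": 0}]'

```text
time_s: 5.52
tcp_pos: [0.5722, 0.2166, 0.0686]
eef_rot: [-180.0, -0.0, -50.5]
contact_force: [-1.8, 2.6, -0.3]
gripper_width: 0.0004
gripper_force: 1.0
```

Run:
```python
from h import *
np.set_printoptions(precision=4,suppress=True)
c=cap('top');P=pts(c)
hsv=cv2.cvtColor(c['image'],cv2.COLOR_RGB2HSV)
L=np.array([.530,.189])
w=ray
m=(hsv[...,1]<45)&(hsv[...,2]>150)
v,u=np.nonzero(m)
q=np.array([ray(c,a,b,.064)[:2] for a,b in zip(u,v)]) 
k=(np.abs(q[:,1]-L[1])<.03)&(q[:,0]>.545)&(q[:,0]<.61)
for x0 in np.arange(.545,.61,.004):
    s=q[k&(abs(q[:,0]-x0)<.002)]
    if len(s):print(round(x0,3),len(s),s[:,1].mean(),s[:,1].min(),s[:,1].max())
```

```text
0.545 3 0.19176888142513515 0.18885511456203902 0.1946827356347226
0.549 3 0.19172374468045308 0.18880916924365748 0.19463840751228584
0.553 3 0.19167858281452435 0.18876319835514727 0.19459405471752494
0.557 3 0.18967389665719556 0.1886711797823095 0.19163330831412068
```

Request:
apply_moves --targets '[{"dp": [0, -0.001, 0], "yaw": 0}, {"dp": [0, -0.0015, 0], "yaw": 0}, {"dp": [0, -0.0015, 0], "yaw": 0}]'

```text
time_s: 5.82
tcp_pos: [0.5723, 0.2155, 0.0687]
eef_rot: [-179.9, 0.0, -50.5]
contact_force: [-1.1, 5.0, -1.0]
gripper_width: 0.0004
gripper_force: 2.1
```

Request:
apply_moves --targets '[{"dp": [0, -0.0007, 0], "yaw": 0}, {"dp": [0, -0.001, 0], "yaw": 0}, {"dp": [0, -0.001, 0], "yaw": 0}]'

```text
time_s: 6.07
tcp_pos: [0.5723, 0.2152, 0.0687]
eef_rot: [-179.9, 0.0, -50.5]
contact_force: [-2.3, 7.8, -0.9]
gripper_width: 0.0005
gripper_force: 3.7
```

The force climbs to about 8 N with no motion, so the lever is at its stop and shut. I'll back off and rise.

Request:
apply_moves --targets '[{"dp": [0, 0.004, 0], "yaw": 0}, {"dp": [0, 0.012, 0], "yaw": 0}, {"dp": [0, 0.02, 0.003], "yaw": 0}, {"dp": [0, 0.024, 0.015], "yaw": 0}, {"dp": [0, 0.024, 0.03], "yaw": 0}, {"dp": [0, 0.024, 0.05], "yaw": 0}, {"dp": [-0.005, 0.03, 0.07], "yaw": 0}, {"dp": [-0.02, 0.045, 0.085], "yaw": 0}, {"dp": [-0.035, 0.065, 0.095], "yaw": 0}, {"dp": [-0.05, 0.085, 0.1], "yaw": 0}, {"dp": [-0.065, 0.105, 0.1], "yaw": 0}, {"dp": [-0.08, 0.125, 0.1], "yaw": 0}, {"dp": [-0.09, 0.14, 0.1], "yaw": 0}, {"dp": [-0.097, 0.145, 0.1], "yaw": 0}, {"dp": [-0.097, 0.145, 0.1], "yaw": 0}, {"dp": [-0.097, 0.145, 0.1], "yaw": 0}]'

```text
time_s: 7.4
tcp_pos: [0.4748, 0.3592, 0.1687]
eef_rot: [180.0, -0.0, -50.5]
contact_force: [-0.9, 0.1, -0.3]
gripper_width: 0.0006
gripper_force: 0.0
```

Run:
```python
from h import *
np.set_printoptions(precision=4,suppress=True)
c=cap('top');d=cap('scene')
a=cv2.resize(c['image'][150:230,220:320],None,fx=4,fy=4,interpolation=3)[:,:,::-1]
b=cv2.resize(d['image'][180:280,190:290],None,fx=4,fy=4,interpolation=3)[:320,:,::-1]
cv2.imwrite('pics/z5.png',np.hstack([a,b]))
s=get_state();T=s['tcp_pos'];print(T,s['eef_rot'])
S=np.array([.5255,.3585])
for f,dd,az in((-145,.030,39.5),(-145,.0155,39.5),(-140,.0155,40),(-135,.0155,45),(-130,.0155,50),(-125,.0155,55),(-119.5,.0155,60.5)):
    t=np.radians(f);p=S+.041*np.array([np.cos(t),np.sin(t)])+dd*np.array([np.sin(t),-np.cos(t)])
    print(f,p,p-T[:2],az-39.5)
```

```text
[0.4754 0.3585 0.1686] [179.989   -0.0144 -50.5409]
-145 [0.4747 0.3596] [-0.0007  0.001 ] 0.0
-145 [0.483  0.3477] [ 0.0077 -0.0109] 0.0
-140 [0.4841 0.344 ] [ 0.0088 -0.0145] 0.5
-135 [0.4855 0.3405] [ 0.0102 -0.0181] 5.5
-130 [0.4873 0.3371] [ 0.0119 -0.0215] 10.5
-125 [0.4893 0.3338] [ 0.0139 -0.0247] 15.5
-119.5 [0.4918 0.3304] [ 0.0165 -0.0281] 21.0
```

View pics/z5.png

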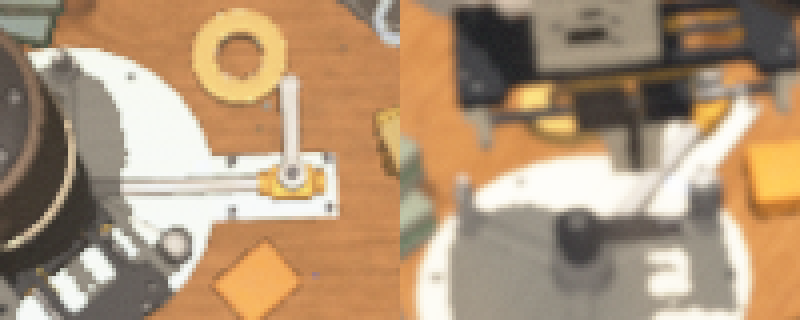

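The left panel shows the lever square across the pipe, from hub (292,175) to tip (290,85), with the tape still in place. Next I'll descend and push the selector.

Request:
apply_moves --targets '[{"dp": [0, 0, -0.02], "yaw": 0}, {"dp": [0, 0, -0.04], "yaw": 0}, {"dp": [0, 0, -0.06], "yaw": 0}, {"dp": [0, 0, -0.08], "yaw": 0}, {"dp": [0, 0, -0.092], "yaw": 0}, {"dp": [0, 0, -0.1], "yaw": 0}, {"dp": [0, 0, -0.1], "yaw": 0}, {"dp": [0.003, -0.004, -0.1], "yaw": 0}, {"dp": [0.006, -0.008, -0.1], "yaw": 0}, {"dp": [0.008, -0.011, -0.1], "yaw": 0}, {"dp": [0.009, -0.0145, -0.1], "yaw": 0.5}, {"dp": [0.0095, -0.0165, -0.1], "yaw": 3}, {"dp": [0.01, -0.018, -0.1], "yaw": 5.5}, {"dp": [0.011, -0.02, -0.1], "yaw": 8}, {"dp": [0.012, -0.0215, -0.1], "yaw": 10.5}, {"dp": [0.013, -0.023, -0.1], "yaw": 13}, {"dp": [0.014, -0.0247, -0.1], "yaw": 15.5}, {"dp": [0.0155, -0.027, -0.1], "yaw": 18.5}, {"dp": [0.0155, -0.027, -0.1], "yaw": 18.5}]'

```text
time_s: 9.08
tcp_pos: [0.4912, 0.3328, 0.0695]
eef_rot: [-179.8, -0.0, -31.8]
contact_force: [-2.3, 3.0, 0.3]
gripper_width: 0.0002
gripper_force: 1.4
```

Run:
```python
from h import *
d=cap('scene');c=cap('top')
a=cv2.resize(c['image'][150:250,200:300],None,fx=4,fy=4,interpolation=3)[:,:,::-1]
b=cv2.resize(d['image'][190:290,190:290],None,fx=4,fy=4,interpolation=3)[:,:,::-1]
cv2.imwrite('pics/z6.png',np.hstack([a,b]))
```

```text
(no output)
```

View pics/z6.png

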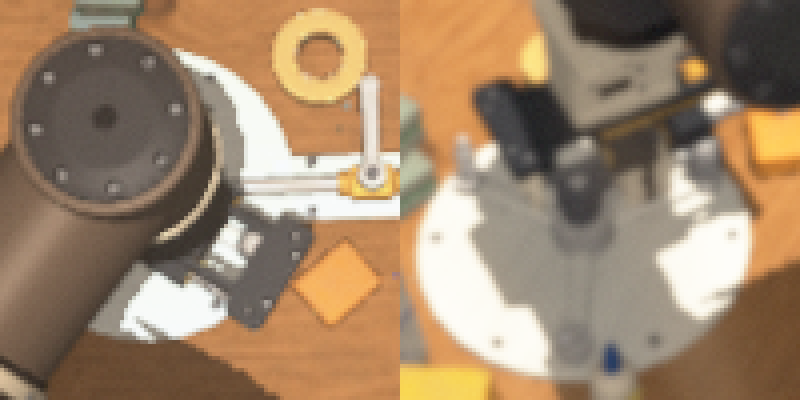

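The gripper hides the arm here, but by the TCP it stands at about -122°. I'll give it a small final push, then withdraw and look.

Request:
apply_moves --targets '[{"dp": [0.0004, -0.0009, 0], "yaw": 1}, {"dp": [0.0008, -0.0018, 0], "yaw": 2}, {"dp": [0.0008, -0.0018, 0], "yaw": 2}, {"dp": [0.0008, -0.0018, 0], "yaw": 2}, {"dp": [-0.003, 0.0005, 0], "yaw": 2}, {"dp": [-0.01, 0.005, 0], "yaw": 2}, {"dp": [-0.02, 0.01, 0.003], "yaw": 2}, {"dp": [-0.025, 0.012, 0.02], "yaw": 2}, {"dp": [-0.025, 0.012, 0.045], "yaw": 2}, {"dp": [-0.025, 0.012, 0.07], "yaw": 2}, {"dp": [-0.025, 0.012, 0.095], "yaw": 2}, {"dp": [-0.03, 0.02, 0.12], "yaw": 2}, {"dp": [-0.04, 0.045, 0.135], "yaw": 2}, {"dp": [-0.055, 0.075, 0.145], "yaw": 2}, {"dp": [-0.075, 0.105, 0.15], "yaw": 2}, {"dp": [-0.095, 0.135, 0.15], "yaw": 2}, {"dp": [-0.115, 0.165, 0.15], "yaw": 2}, {"dp": [-0.135, 0.19, 0.15], "yaw": 2}, {"dp": [-0.15, 0.21, 0.15], "yaw": 2}, {"dp": [-0.15, 0.21, 0.15], "yaw": 2}]'

```text
time_s: 10.85
tcp_pos: [0.3369, 0.5452, 0.2181]
eef_rot: [180.0, -0.0, -29.8]
contact_force: [0.6, -0.5, -0.1]
gripper_width: 0.0005
gripper_force: 0.0
```

Run:
```python
from h import *
d=cap('scene');c=cap('top');np.savez('t7.npz',**c)
a=cv2.resize(c['image'][150:250,200:300],None,fx=4,fy=4,interpolation=3)[:,:,::-1]
b=cv2.resize(d['image'][190:290,190:290],None,fx=4,fy=4,interpolation=3)[:,:,::-1]
cv2.imwrite('pics/z7.png',np.hstack([a,b]))
```

```text
(no output)
```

View pics/z7.png

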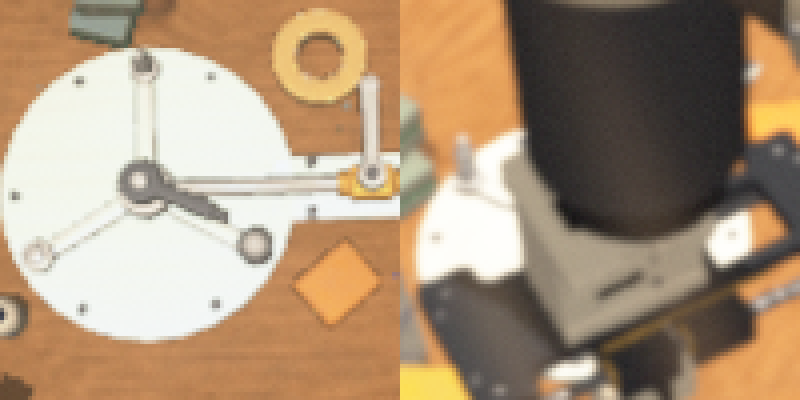

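The arm runs from hub (143,182) to nose (226,219), and the silencer top is at (255,243). I'll check the angle with the right heights.

Run:
```python
from h import *
np.set_printoptions(precision=4,suppress=True)
c=dict(np.load('t7.npz'));S=np.array([.5255,.3585])
g=lambda a,b,z:ray(c,a/4+200-.4,b/4+150-.4,z)[:2]
a=lambda v:np.degrees(np.arctan2(v[1],v[0]))
hub=g(143,181,.066);n=g(226,219,.064);s=g(255,243,.056)
print(hub,n,s,'ang',a(n-hub),a(n-S),a(s-S))
# dark-pixel fit of the arm
hsv=cv2.cvtColor(c['image'],cv2.COLOR_RGB2HSV)
v,u=np.nonzero(hsv[...,2]<125);q=np.array([ray(c,x,y,.064)[:2] for x,y in zip(u,v)])
r_=np.linalg.norm(q-S,axis=1);k=(r_>.028)&(r_<.072)&(q[:,0]<S[0]+.01)&(q[:,1]<S[1])
w=q[k].mean(0);print(k.sum(),w,'mask ang',a(w-S))
print(a(np.polyfit(q[k][:,1],q[k][:,0],1)[[0]].tolist()+[1]))
```

```text
[0.5252 0.357 ] [0.4967 0.2968] [0.4799 0.2762] ang -115.28601867332331 -115.0060789139698 -119.01976134241126
7 [0.5072 0.3125] mask ang -111.67983506644586
65.9986721801178
```

Run:
```python
from h import *
c=dict(np.load('t7.npz'));S=np.array([.5255,.3578])
a=lambda v:np.degrees(np.arctan2(v[1],v[0]))
for f,m0 in(('top1.npz',-145),('t7.npz',-115)):
  c=dict(np.load(f));V=cv2.cvtColor(c['image'],cv2.COLOR_RGB2GRAY)
  for th in(110,130,150):
    v,u=np.nonzero(V<th);q=np.array([ray(c,x,y,.062)[:2] for x,y in zip(u,v)])-S
    rr=np.linalg.norm(q,axis=1);an=a(q.T);k=(rr>.025)&(rr<.068)&(abs(an-m0)<16)
    p=q[k];w=np.linalg.svd(p-p.mean(0))[2][0];w*=np.sign(w@p.mean(0))
    print(f,th,k.sum(),'ray from S',round(a(p.mean(0)),1),'fit',round(a(w),1))
  v,u=np.nonzero(V<170);q=np.array([ray(c,x,y,.050)[:2] for x,y in zip(u,v)]);k=np.linalg.norm(q-[.479,.277],axis=1)<.02
  s=q[k].mean(0);print('sil',s,a(s-S))
```

```text
top1.npz 110 2 ray from S -144.0 fit -156.4
top1.npz 130 40 ray from S -144.6 fit -147.8
top1.npz 150 61 ray from S -145.6 fit -145.0
sil [0.47852365 0.27561816] -119.75292195753497
t7.npz 110 0 ray from S nan fit nan
t7.npz 130 26 ray from S -113.8 fit -114.8
t7.npz 150 53 ray from S -114.2 fit -114.3
sil [0.47781153 0.27497973] -119.93362744731378<stdin>:9: RuntimeWarning: Mean of empty slice.
  ret = um.true_divide(
<stdin>:10: RuntimeWarning: Mean of empty slice.
```

The arm stands at about -114.3° and the silencer at about -119.6°, so it's 5° over (about 9 mm). That's inside the limit but thin, so I'll nudge it back from the other side.

Request:
apply_moves --targets '[{"dp": [0.015, -0.018, 0], "yaw": 0}, {"dp": [0.035, -0.042, 0], "yaw": 0}, {"dp": [0.055, -0.066, 0], "yaw": 0}, {"dp": [0.075, -0.09, 0], "yaw": 0}, {"dp": [0.095, -0.115, 0], "yaw": 0}, {"dp": [0.115, -0.139, 0], "yaw": 0}, {"dp": [0.135, -0.163, 0], "yaw": 0}, {"dp": [0.155, -0.187, 0], "yaw": 0}, {"dp": [0.175, -0.211, 0], "yaw": 0}, {"dp": [0.19, -0.229, 0], "yaw": 0}, {"dp": [0.199, -0.24, 0], "yaw": 0}, {"dp": [0.199, -0.24, -0.025], "yaw": 0}, {"dp": [0.199, -0.24, -0.05], "yaw": 0}, {"dp": [0.199, -0.24, -0.075], "yaw": 0}, {"dp": [0.199, -0.24, -0.1], "yaw": 0}, {"dp": [0.199, -0.24, -0.12], "yaw": 0}, {"dp": [0.199, -0.24, -0.138], "yaw": 0}, {"dp": [0.199, -0.24, -0.148], "yaw": 0}, {"dp": [0.199, -0.24, -0.148], "yaw": 0}, {"dp": [0.199, -0.24, -0.148], "yaw": 0}]'

```text
time_s: 12.62
tcp_pos: [0.5395, 0.3019, 0.0707]
eef_rot: [180.0, -0.0, -30.0]
contact_force: [-0.3, -0.3, 0.4]
gripper_width: 0.0002
gripper_force: 0.0
```

Request:
apply_moves --targets '[{"dp": [-0.003, 0.0017, 0], "yaw": 0}, {"dp": [-0.006, 0.0034, 0], "yaw": 0}, {"dp": [-0.009, 0.005, 0], "yaw": 0}, {"dp": [-0.012, 0.0068, 0], "yaw": 0}, {"dp": [-0.012, 0.0068, 0], "yaw": 0}, {"dp": [-0.012, 0.0068, 0], "yaw": 0}]'

```text
time_s: 13.12
tcp_pos: [0.5274, 0.3092, 0.071]
eef_rot: [-180.0, -0.0, -30.0]
contact_force: [-0.3, -0.2, -0.7]
gripper_width: 0.0001
gripper_force: 0.0
```

Request:
apply_moves --targets '[{"dp": [-0.0025, 0.0015, 0], "yaw": 0}, {"dp": [-0.005, 0.003, 0], "yaw": 0}, {"dp": [-0.005, 0.003, 0], "yaw": 0}]'

```text
time_s: 13.37
tcp_pos: [0.5222, 0.3119, 0.0706]
eef_rot: [180.0, -0.0, -30.0]
contact_force: [0.1, 0.7, -0.5]
gripper_width: 0.0001
gripper_force: 0.1
```

Request:
apply_moves --targets '[{"dp": [-0.002, 0.0013, 0], "yaw": 0}, {"dp": [-0.0036, 0.0027, 0], "yaw": 0}, {"dp": [-0.0036, 0.0027, 0], "yaw": 0}]'

```text
time_s: 13.62
tcp_pos: [0.5186, 0.3145, 0.0704]
eef_rot: [180.0, 0.0, -30.0]
contact_force: [-0.1, -0.5, 0.6]
gripper_width: 0.0003
gripper_force: 0.3
```

Request:
apply_moves --targets '[{"dp": [0.004, -0.002, 0], "yaw": 0}, {"dp": [0.012, -0.007, 0], "yaw": 0}, {"dp": [0.02, -0.012, 0], "yaw": 0}, {"dp": [0.02, -0.012, 0.02], "yaw": 0}, {"dp": [0.02, -0.012, 0.045], "yaw": 0}, {"dp": [0.02, -0.012, 0.07], "yaw": 0}, {"dp": [0.02, -0.012, 0.1], "yaw": 0}, {"dp": [0.015, -0.005, 0.125], "yaw": 0}, {"dp": [0, 0.015, 0.145], "yaw": 0}, {"dp": [-0.02, 0.039, 0.15], "yaw": 0}, {"dp": [-0.04, 0.063, 0.15], "yaw": 0}, {"dp": [-0.06, 0.087, 0.15], "yaw": 0}, {"dp": [-0.08, 0.111, 0.15], "yaw": 0}, {"dp": [-0.1, 0.135, 0.15], "yaw": 0}, {"dp": [-0.12, 0.159, 0.15], "yaw": 0}, {"dp": [-0.14, 0.183, 0.15], "yaw": 0}, {"dp": [-0.16, 0.207, 0.15], "yaw": 0}, {"dp": [-0.175, 0.225, 0.15], "yaw": 0}, {"dp": [-0.18, 0.23, 0.15], "yaw": 0}, {"dp": [-0.18, 0.23, 0.15], "yaw": 0}]'

```text
time_s: 15.28
tcp_pos: [0.3384, 0.5458, 0.2202]
eef_rot: [180.0, 0.0, -29.9]
contact_force: [0.3, -0.8, -0.3]
gripper_width: 0.0005
gripper_force: 0.0
```

```bash
cat > m.py <<'E'
from h import *
S=np.array([.5255,.3578]);a=lambda v:np.degrees(np.arctan2(v[1],v[0]))
c=cap('top','last.png');np.savez('t8.npz',**c);V=cv2.cvtColor(c['image'],cv2.COLOR_RGB2GRAY)
for th in(130,150):
    v,u=np.nonzero(V<th);q=np.array([ray(c,x,y,.062)[:2] for x,y in zip(u,v)])-S
    rr=np.linalg.norm(q,axis=1);an=a(q.T);k=(rr>.025)&(rr<.068)&(abs(an+117)<18)
    p=q[k];w=np.linalg.svd(p-p.mean(0))[2][0];w*=np.sign(w@p.mean(0))
    print(th,k.sum(),'ray',round(a(p.mean(0)),1),'fit',round(a(w),1))
print(get_state()['tcp_pos'])
E
python3 m.py; python3 -c "
import cv2;cv2.imwrite('pics/z8.png',cv2.resize(cv2.imread('pics/last.png')[150:250,200:300],None,fx=5,fy=5,interpolation=3))"
```

```text
130 27 ray -118.8 fit -122.2
150 58 ray -119.6 fit -118.8
[0.33909159 0.54474842 0.22021824]
```

View pics/z8.png

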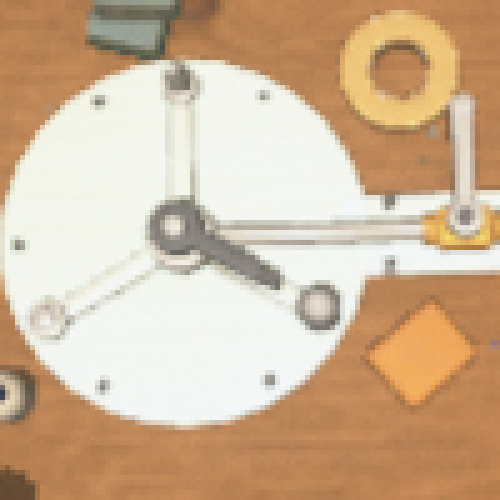

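The arm now points at the silencer at (320,306), at about -119.3°. The lever is square at (463,160) and the loose things haven't moved. Handing in.

```bash
python3 -c "
from plant import r
print(r.close_job())"
```

```text
the job is handed in; nothing more can be done
None
```

I shut the isolating valve with its lever square against the stop, turned the selector arm to point at the silencer within about 1° by camera, and handed the job in; the judge gave no result back.

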